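Clip the cordless bonding tester onto the washstand's earth stud

ROBOT

A 6-joint arm with a two-finger parallel gripper is mounted at the origin on the work surface. World frame = base frame: x ahead of the robot, y to its left, z up, the work surface at z = 0. Lengths are in mm, angles in degrees, forces in N, time in s.
With the tool pointing down it reaches from about 350 to 950 mm from the base axis. Payload 17.4 kg.
Tool frame: the origin (TCP) lies at the very end of the fingers, on their centre line; the grasp point (between the pads) lies 19 mm behind it (robot.grasp_offset is the distance from the TCP to the grasp point, in mm); z points along the fingers, y is the line along which they close (so a half turn about z gives the same grasp; the last joint's range is limited). The gripper opens to 93 mm and grips with 3 to 60 N. Pads are 15 mm wide; open, the fingers measure 128 mm over their backs; the gripper's body (75 mm by 188 mm) begins 65 mm behind the grasp point.
Start: joints at [66.475, 6.646, 82.598, -0, 90.757, -2.166], TCP at [245.86, 628.638, 218.646] pointing down, gripper open.
Joint ranges: [-162.19, 162.19], [-47.58, 125.68], [4.15, 143.07], [-65.23, 245.23], [0.69, 171.88], [-170.13, 170.13]. Speed limits (degrees/s): [108.29, 108.29, 127.2, 180, 180, 180].

INTERFACE

Orientations are given as [roll, pitch, yaw] about the fixed x, y, z axes, in that order (R = Rz(yaw) Ry(pitch) Rx(roll)).
In Python, from workcell import robot, capture, job gives the robot as it stands.
- The arm moves only by the tool jog_arm, never from a script. Its argument "series" is text: rows parted by semicolons, each of 7 numbers parted by spaces: the opening, from -1 (shut) to 1 (fully open), so that 0 is half open, then the shift along the world's x, y, z in cm, then the turn, a rotation vector about the world's x, y, z in degrees. A call has 1 to 12 rows; each row is the pose to reach, as a shift and turn from the pose commanded when the call began; what a row does not reach only later rows make up. A row lasts 1/12 s, in which the tool goes at most 41.7 mm and 7.16 degrees, less where a joint would pass 70% of its speed; a pose out of reach is approached as far as the arm can. A call with a gripper value outside its range is refused whole. The fingers move at their own pace and stop on an object; "force" is the grip in N (left out, the last holds). Time passes only in rows, so rows that repeat a pose let the fingers close. It gives the time, the measured TCP pose, the force, the opening and the grip force at its end, in the units of the state.
- robot.get_obs(): the state, without advancing time (a new reading comes with each control period).
- capture(name): name is "scene" or "top"; returns a dict with "color" (420x560x3 uint8, red, green, blue), "mtx" (3x3 intrinsics, pixels), "T" (4x4, takes a point from camera to world coordinates). Camera axes: x right, y down, z forward; pixel columns grow to the right and rows downward; lengths in mm; the calibration is good to about 2 mm. A picture is of the moment at which its call begins. There is no depth.
- job.close_job(): hands the job in; it is judged then, once.
The state is a dict: "t": time; "qpos": joint angles; "qvel": joint speeds; "joint_efforts": joint torques, N m; "position": TCP position; "tcp_rot": TCP orientation; "contact_force": force on the tool from outside, world axes, zero at the start; "ft_torque": the same for the moment, N m; "finger_gap": finger opening in mm; "grasp_force": force on a finger pad.
Only numpy, scipy, OpenCV 4.12 (cv2) and the standard library are available. Lean on these libraries where they do the work, as an engineer would, in place of code of your own. Each camera call takes 0.05 s, during which the arm holds its last target. There are 200 camera calls.

TASK

Clip the cordless tester onto the brass earth stud of the washstand: squeeze its plunger all the way so that the hook runs out, and with the hook held out slide it sideways until the stud is inside the hook and bears lightly on the hook's shank. Then let the plunger go, so that the spring draws the stud against the nose, and leave the tester standing upright on the counter, clipped to the stud. Do not push hard on the stud (stay well under 12 N) and leave the bottles, soap and tumbler where they are.

Things in the scene. Friction and masses are not known exactly. Their poses are not given: they have to be found in the camera images.
- clip: The tester, a loose grey clip of about 0.17 kg: low barrel with two upright tabs. Origin on the underside's centre line; x forwards to the nose, z up. Barrel x -14 to +66 mm, 26 mm wide, 22 mm high; front end face (x = 66) is the nose. Stands flat on the counter. Hook at the nose opens to -y: the stud goes in as the tester moves towards its own -y.
- front_tab (a point): Middle of the front face of the front tab, fixed to the barrel: at x = +21, z = 42 mm in the clip's frame. Tab 6 mm thick, 26 mm wide (y), from z = 22 to 62 mm. One finger presses here, backwards.
- thumb_plate (a point): Middle of the rear face of the rear tab (plunger's thumb plate), z = 42 mm, x = -39 mm at rest, -25 fully pressed. 6 mm thick, 26 mm wide, top at z = 62 mm. The other finger presses here, forwards. The two faces are 60 mm apart at rest, 46 mm fully pressed (their middle then at x = -2 mm). Squeezed so with 20 N or more (30 N is fine) from above, the tester can be lifted and carried.
- plunger (a joint): How far the plunger is pressed and the hook run out, in m: 0 at rest, 0.014 fully pressed. Return spring 2.4 N at 0, 8 N at 0.014. The gap from nose to lip is this + 0.5 mm, from nose to cross bar this + 4.5 mm: so it reads 0.0035 when the hook has closed on the 8 mm stud, about 0.0075 if only the lip pinches it, 0 if it missed.
- hook (a point): Middle of the rear face of the steel hook's cross bar; x = 70.5, y = -2, z = 12 mm in the clip's frame at rest; moves forwards with the plunger. Hook spans z = 7 to 17 mm. Bar 5 mm thick. Shank joins it on the clip's left, inner face at y = +4 mm. At the bar's free right end (y = -8 to -11) a lip reaches 4 mm back towards the nose. 12 mm between lip and shank.
- plate: Steel plate flush in the counter, fixed, 40 (x) by 96 mm (y), slot along y. Origin at its centre at counter height. In the slot, at x = 0, stands the brass stud: upright pin 8 mm thick, flat head 16 mm wide from z = 36 to 42 mm. It is up to 28 mm either way along y; where is not measured: feel or see it. It yields along y 0.25 mm per N, not in x. The tester may slide over the plate.
- lotion: Bystander: miniature amber bottle, 30 mm diameter, 75 mm high; origin at the centre of its underside.
- shampoo: Bystander: miniature green bottle, 30 mm diameter, 75 mm high; origin at the centre of its underside.
- soap: Bystander: boxed soap, 45 x 65 x 22 mm; origin at the centre of its underside.
- tumbler: Bystander: white tumbler, 68 mm diameter, 90 mm high; origin at the centre of its underside.
There are look-alikes about, which are no part of the job. Of the things that look like the clip, the smaller one is meant. What is shaped like the plate but purple is not meant.

How it is judged:
By the outcome, as a careful person would: the job done as asked, in the order asked, and still so for the second after the job is handed in, with the robot touching nothing.
It also fails if it takes over 54 s, if anything falls off the work surface, if the arm or the gripper's body presses on something with over 40 N, if the wrist force passes 120 N, or if a joint passes its speed limit or range.

## Working session

There is one attempt and no reset: what is moved stays moved. The work goes in short steps, Python scripts to look and compute and a tool call to move; the robot and the scene stay as the last step left them, time stands still between calls to the robot, and variables do not carry over. Pictures are saved under pics/ and viewed, at most 10 in all, crops included, and the job is handed in when it is done.

Besides the shell and the picture viewer there is one more tool, called by a JSON object that holds its "api" and its "payload", one argument or row to a line. jog_arm: Moves the arm, as the interface text tells. Its arguments: {"type":"object","properties":{"series":{"type":"string"},"force":{"type":"number"}},"required":["series"]}

```bash
mkdir -p pics; ls
python3 - <<'E'
from workcell import robot, capture
import cv2,numpy as np
for n in("scene","top"):
    c=capture(n); cv2.imwrite(f"pics/{n}0.png",c["color"][:,:,::-1]); np.savez(f"{n}0.npz",**c); print(n,c["mtx"].round(1).tolist(),c["T"].round(3).tolist())
print(robot.get_obs())
E
```

```text
pics
scene [[409.6, 0.0, 278.3], [0.0, 409.6, 212.5], [0.0, 0.0, 1.0]] [[-0.875, 0.275, -0.399, 911.626], [0.484, 0.48, -0.731, 655.014], [-0.01, -0.833, -0.553, 546.355], [0.0, 0.0, 0.0, 1.0]]
top [[512.2, 0.0, 271.2], [0.0, 512.2, 206.8], [0.0, 0.0, 1.0]] [[-0.028, -0.985, 0.171, 369.788], [-0.999, 0.032, 0.021, 30.232], [-0.026, -0.17, -0.985, 1193.576], [0.0, 0.0, 0.0, 1.0]]
{'t': 0.1, 'qpos': array([ 6.64756811e+01,  6.67035320e+00,  8.26307392e+01, -2.37871809e-03,
        9.07554548e+01, -2.16356130e+00]), 'qvel': array([-0.04044726, -0.07976853, -0.13135419, -0.12177818,  0.05166222,
       -0.00351027]), 'joint_efforts': array([ 2.37187342e-03, -7.22885728e+01, -6.23868513e+01,  7.82421464e-02,
        2.28194782e-02, -3.75086142e-05]), 'position': array([245.78795204, 628.47429899, 218.0038217 ]), 'tcp_rot': array([-1.79943403e+02,  2.42058872e-04,  1.58639212e+02]), 'contact_force': array([-0.40076465,  0.24892411,  0.43972359]), 'ft_torque': array([-0.02996411,  0.01515252, -0.04592537]), 'grasp_force': 0.0, 'finger_gap': 92.9076491461434}
```

View pics/scene0.png

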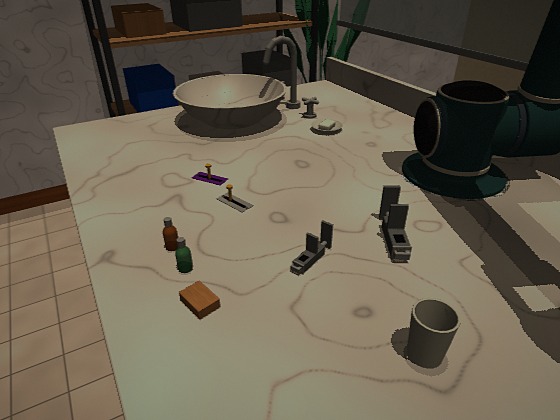

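View pics/top0.png

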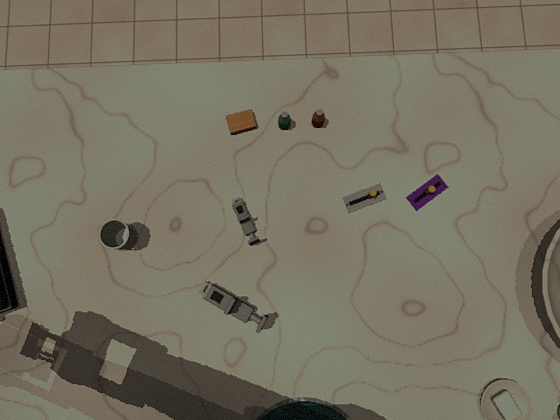

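The scene and top views show two clips: top (247,222) / scene (312,250) is the smaller one, and top (240,305) / scene (395,230) is bigger. The plates are grey at top (365,197) and purple at top (428,192). The smaller clip and the grey plate fit the description. I'll confirm with an enlarged crop.

Run:
```python
import cv2,numpy as np
t=cv2.imread("pics/top0.png");s=cv2.imread("pics/scene0.png")
z=lambda im,x,y,w,h,f:cv2.resize(im[y:y+h,x:x+w],(w*f,h*f),interpolation=cv2.INTER_CUBIC)
a=z(t,215,185,65,65,6)[:290];a=z(t,220,188,56,48,7);b=z(t,338,172,56,48,7);c=z(s,280,215,56,36*2-12,7)[:, :];d=z(s,205,165,56,60,7)
o=np.vstack([np.hstack([a,b]),np.hstack([c,d])]);o=cv2.resize(o,None,fx=.79,fy=.79);o=cv2.convertScaleAbs(o,alpha=1.6)
print(o.shape);cv2.imwrite("pics/crop1.png",o)
```

```text
(597, 619, 3)
```

View pics/crop1.png

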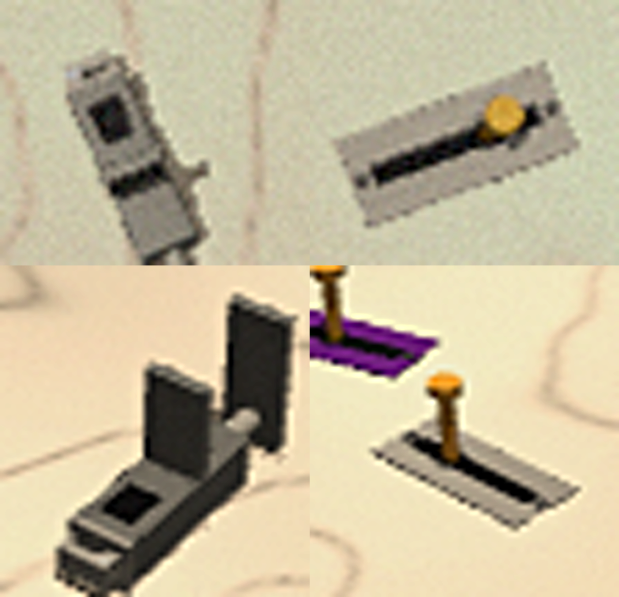

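The crop confirms it. At upper left is the small grey clip with its nose and window at top (240,205), hook shank at its left, and tabs behind. At right is the grey plate with the brass stud head at top (373,193). The purple plate is the look-alike. Next I measure stud and plate, and enlarge the clip for corner picks.

```bash
cat > h.py <<'E'
import numpy as np,cv2
def load(n): return dict(np.load(n))
def ray(c,p):
    d=c["T"][:3,:3]@np.linalg.solve(c["mtx"],[p[0],p[1],1.]); return c["T"][:3,3],d/np.linalg.norm(d)
def onz(c,p,z):
    o,d=ray(c,p); return o+d*(z-o[2])/d[2]
def tri(c1,p1,c2,p2):
    A=np.zeros((3,3));b=np.zeros(3)
    R=[ray(c1,p1),ray(c2,p2)]
    for o,d in R:
        P=np.eye(3)-np.outer(d,d);A+=P;b+=P@o
    x=np.linalg.solve(A,b); return x,[float(np.linalg.norm((np.eye(3)-np.outer(d,d))@(x-o))) for o,d in R]
def brass(c,roi):
    h=cv2.cvtColor(c["color"],cv2.COLOR_RGB2HSV);x,y,w,g=roi
    m=cv2.inRange(h,(12,130,100),(30,255,255))[y:y+g,x:x+w]
    n,l,s,ce=cv2.connectedComponentsWithStats(m);i=1+np.argmax(s[1:,4]);return ce[i]+[x,y],s[i]
E
python3 - <<'E'
from h import *
t=load("top0.npz");s=load("scene0.npz")
print(brass(t,(340,172,50,45)));print(brass(s,(215,183,35,25)))
b=brass(t,(340,172,50,45))[0]
print("top head on z=42",onz(t,b,42))
C=[(338+(x-309.7)/5.53,172+y/5.53) for x,y in[(331,140),(545,62),(580,147),(368,227)]]
P=np.array([onz(t,p,0)[:2] for p in C]);print(P.round(1),P.mean(0));e=P[1]-P[0]+P[2]-P[3];print("long",np.degrees(np.arctan2(e[1],e[0])))
e=P[0]-P[3]+P[1]-P[2];print("short",np.degrees(np.arctan2(e[1],e[0])))
D=[(280+x/5.53,215+(y-265.4)/5.53) for x,y in[]]
f=9
z=lambda c,x,y,w,h:cv2.resize(c["color"][y:y+h,x:x+w,::-1],(w*f,h*f),interpolation=cv2.INTER_CUBIC)
o=np.hstack([z(t,230,193,40,55),z(s,288,220,48,55)]);o=cv2.convertScaleAbs(o,alpha=1.7,beta=15);print(o.shape)
cv2.imwrite("pics/clip2.png",o)
E
```

```text
(array([372.88235294, 192.20588235]), array([30, 17,  7,  7, 34], dtype=int32))
(array([228.8       , 185.53333333]), array([11,  1,  6,  4, 15], dtype=int32))
top head on z=42 [ 595.40732211 -178.07622751   42.        ]
[[ 593.8 -111.9]
 [ 624.8 -205.1]
 [ 587.2 -217.6]
 [ 555.6 -125.7]] [ 590.34127621 -165.06927775]
long -71.30339761630741
short 19.10918005962505
(495, 792, 3)
```

View pics/clip2.png

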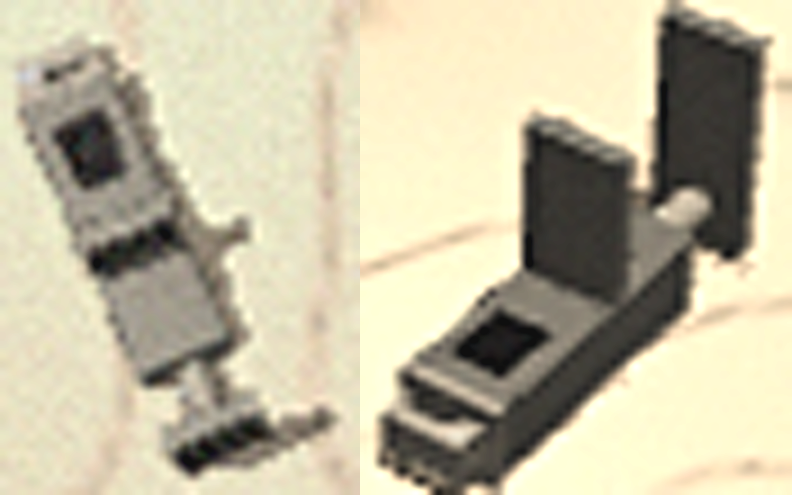

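The image shows, in 9x pixels: front tab rear-top edge at (88,250)-(175,220) in the top view and (541,114)-(633,157) in the scene view. Rear tab rear-top edge is at (165,447)-(262,408) and (673,6)-(770,37). I triangulate these.

Run:
```python
from h import *
t=load("top0.npz");s=load("scene0.npz")
T=lambda x,y:(230+(x-4)/9,193+(y-4)/9); S=lambda x,y:(288+(x-364)/9,220+(y-4)/9)
P=[]
for a,b in [((88,250),(633,157)),((175,220),(541,114)),((165,447),(770,37)),((262,408),(673,6))]:
    x,e=tri(t,T(*a),s,S(*b));P.append(x);print(x.round(1),np.round(e,1), onz(t,T(*a),62).round(1),onz(s,S(*b),62).round(1))
P=np.array(P);Q=np.array([onz(t,T(*a),62) for a in((88,250),(175,220),(165,447),(262,408))])
for M in(P,Q):
    f=(M[0]+M[1])/2;r=(M[2]+M[3])/2;d=f-r;y=M[0]-M[1]+M[2]-M[3]
    print("front",f,"rear",r,"len",np.linalg.norm(d),"yaw",np.degrees(np.arctan2(d[1],d[0])),"widthyaw",np.degrees(np.arctan2(y[1],y[0]))-90)
# stud head
bt=brass(t,(340,172,50,45))[0];bs=brass(s,(215,183,35,25))[0];print("stud head",tri(t,bt,s,bs))
# bystanders & barrel tail/nose top view outline at z=22
for a in((20,80),(105,48),(145,375),(235,335)):print(onz(t,T(*a),22).round(1))
```

```text
[536.9 127.1  60.6] [0.8 0.8] [537.3 126.5  62. ] [537.4 129.1  62. ]
[544.8 104.5  60.5] [0.5 0.5] [544.1 104.7  62. ] [546.3 105.9  62. ]
[487.1 108.5  63.8] [0.4 0.4] [487.6 108.3  62. ] [485.3 106.8  62. ]
[496.6  84.3  61. ] [0.1 0.1] [496.6  84.2  62. ] [497.4  85.5  62. ]
front [540.82802168 115.80128966  60.54929663] rear [491.8584413   96.37802924  62.37394902] len 52.71254314656949 yaw 21.635222935804176 widthyaw 20.369772111693635
front [540.72041185 115.60013874  62.        ] rear [492.092492    96.25395321  62.        ] len 52.33497381143514 yaw 21.694696210280128 widthyaw 18.93616848975236
stud head (array([ 595.73207463, -178.27394585,   41.85399523]), [0.3311383271296294, 0.3311383271298077])
[588.3 146.8  22. ]
[596.  124.6  22. ]
[510.4 115.8  22. ]
[520.   92.6  22. ]
```

{"api": "jog_arm", "payload": {
  "series": "1 27.3 -52.15 -3 0 0 -47.1; 1 27.3 -52.15 -3 0 0 -47.1; 1 27.3 -52.15 -3 0 0 -47.1; 1 27.3 -52.15 -3 0 0 -47.1; 1 27.3 -52.15 -3 0 0 -47.1; 1 27.3 -52.15 -3 0 0 -47.1; 1 27.3 -52.15 -3 0 0 -47.1; 1 27.3 -52.15 -3 0 0 -47.1; 1 27.3 -52.15 -3 0 0 -47.1; 1 27.3 -52.15 -3 0 0 -47.1; 1 27.3 -52.15 -3 0 0 -47.1; 1 27.3 -52.15 -3 0 0 -47.1",
  "force": 30
}}

```text
t: 1.1
position: [477.8, 184.2, 193.1]
tcp_rot: [180.0, -0.0, 111.5]
contact_force: [0.9, -0.8, -0.4]
finger_gap: 93.1
grasp_force: 0.0
```

{"api": "jog_arm", "payload": {
  "series": "1 0 0 0 0 0 0; 1 0 0 0 0 0 0; 1 0 0 0 0 0 0"
}}

```text
t: 1.35
position: [477.3, 186.2, 193.0]
tcp_rot: [-180.0, -0.0, 111.5]
contact_force: [-0.4, 0.4, -0.6]
finger_gap: 92.7
grasp_force: 0.0
```

{"api": "jog_arm", "payload": {
  "series": "1 4.2 -7.9 -2 0 0 0; 1 4.2 -7.9 -4 0 0 0; 1 4.2 -7.9 -8 0 0 0; 1 4.2 -7.9 -9 0 0 0; 1 4.2 -7.9 -9 0 0 0; 1 4.2 -7.9 -9 0 0 0; 1 4.2 -7.9 -9 0 0 0"
}}

```text
t: 1.93
position: [519.8, 108.5, 105.0]
tcp_rot: [179.9, 0.0, 111.6]
contact_force: [0.6, 0.4, 0.1]
finger_gap: 93.1
grasp_force: 0.0
```

Run:
```python
from workcell import robot, capture
from h import *
print(robot.get_obs()["position"])
cs=[capture(n) for n in("top","scene")]
f=6
z=lambda c,x,y,w,h:cv2.resize(c["color"][y:y+h,x:x+w,::-1],(w*f,h*f),interpolation=cv2.INTER_CUBIC)
o=np.hstack([z(cs[0],210,170,65,90),z(cs[1],275,190,66,90)]);cv2.imwrite("pics/pre3.png",cv2.convertScaleAbs(o,alpha=1.6,beta=10))
```

```text
[519.82718384 108.52937273 105.04589709]
```

View pics/pre3.png

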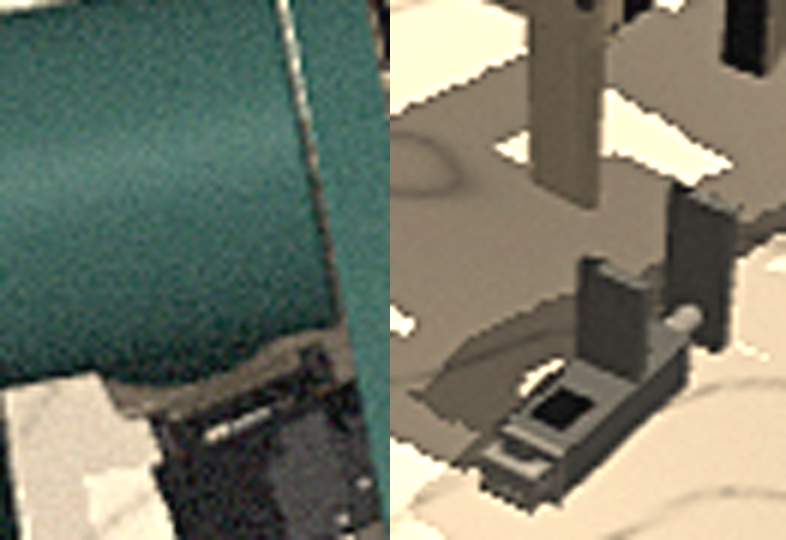

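The top view is blocked by the arm. The scene view shows the front finger tip at crop (595,205), in line with the front tab and ahead of it, as planned. I descend.

{"api": "jog_arm", "payload": {
  "series": "1 -0.07 -0.14 -2 0 0 0; 1 -0.07 -0.14 -4 0 0 0; 1 -0.07 -0.14 -5.5 0 0 0; 1 -0.07 -0.14 -6.5 0 0 0; 1 -0.07 -0.14 -7.2 0 0 0; 1 -0.07 -0.14 -7.8 0 0 0; 1 -0.07 -0.14 -8 0 0 0; 1 -0.07 -0.14 -8 0 0 0; 1 -0.07 -0.14 -8 0 0 0"
}}

```text
t: 2.78
position: [519.1, 105.9, 23.8]
tcp_rot: [180.0, 0.0, 111.5]
contact_force: [0.2, -0.2, -0.4]
finger_gap: 93.1
grasp_force: 0.0
```

{"api": "jog_arm", "payload": {
  "series": "-1 0 0.05 0.1 0 0 0; -1 0 0.05 0.1 0 0 0; -1 0 0.05 0.1 0 0 0; -1 0 0.05 0.1 0 0 0; -1 0 0.05 0.1 0 0 0; -1 0 0.05 0.1 0 0 0; -1 0 0.05 0.1 0 0 0; -1 0 0.05 0.1 0 0 0; -1 0 0.05 0.1 0 0 0; -1 0 0.05 0.1 0 0 0; -1 0 0.05 0.1 0 0 0; -1 0 0.05 0.1 0 0 0",
  "force": 30
}}

```text
t: 3.78
position: [518.9, 106.4, 24.4]
tcp_rot: [180.0, 0.0, 111.5]
contact_force: [2.1, 0.4, 2.2]
finger_gap: 45.3
grasp_force: 29.8
```

{"api": "jog_arm", "payload": {
  "series": "-1 0 0 1 0 0 0; -1 0 0 2.5 0 0 0; -1 0 -1 4 0 0 0; -1 0 -3 4 0 0 0; -1 0 -6 4 0 0 -1; -1 -0.1 -9 4 0 0 -2; -1 -0.2 -12 4 0 0 -2.5; -1 -0.3 -15 4 0 0 -2.5; -1 -0.3 -18 4 0 0 -2.5; -1 -0.3 -20.5 4 0 0 -2.5; -1 -0.3 -22 4 0 0 -2.5; -1 -0.3 -22 4 0 0 -2.5"
}}

```text
t: 4.78
position: [515.3, -116.0, 64.4]
tcp_rot: [-180.0, 0.0, 108.9]
contact_force: [0.8, 0.2, -1.9]
finger_gap: 45.3
grasp_force: 29.8
```

Run:
```python
from workcell import robot
o=robot.get_obs();print(o["finger_gap"],o["grasp_force"],o["contact_force"],o["qpos"])
```

```text
45.32208411518519 29.831837117671967 [ 0.75116931  0.16048284 -1.92709754] [-1.54371290e+01 -6.88708174e+00  1.10706265e+02 -3.52141019e-02
  7.62176442e+01 -3.43329205e+01]
```

{"api": "jog_arm", "payload": {
  "series": "-1 0 -1.5 0 0 0 0; -1 0 -3 0 0 0 0; -1 0 -4.5 -0.5 0 0 0; -1 0 -5.4 -1.5 0 0 0; -1 0 -5.4 -2.5 0 0 0; -1 0 -5.4 -3.2 0 0 0; -1 0 -5.4 -3.7 0 0 0; -1 0 -5.4 -3.8 0 0 0; -1 0 -5.4 -3.8 0 0 0"
}}

```text
t: 5.53
position: [515.6, -166.9, 25.7]
tcp_rot: [-180.0, -0.0, 109.1]
contact_force: [-0.7, 0.4, -2.2]
finger_gap: 45.7
grasp_force: 29.8
```

Run:
```python
from workcell import robot, capture
from h import *
o=robot.get_obs();print(o["position"],o["tcp_rot"],o["contact_force"])
cs=[capture(n) for n in("top","scene")]
np.savez("top1.npz",**cs[0]);np.savez("scene1.npz",**cs[1])
f=8
z=lambda c,x,y,w,h:cv2.resize(c["color"][y:y+h,x:x+w,::-1],(w*f,h*f),interpolation=cv2.INTER_CUBIC)
o=np.hstack([z(cs[0],345,170,44,60),z(cs[1],205,170,55,60)]);cv2.imwrite("pics/at4.png",cv2.convertScaleAbs(o,alpha=1.6,beta=10))
```

```text
[ 515.58678264 -166.93644006   25.71592876] [-1.79961976e+02 -3.78351133e-02  1.09076872e+02] [-0.74107408  0.38918192 -2.20609782]
```

View pics/at4.png

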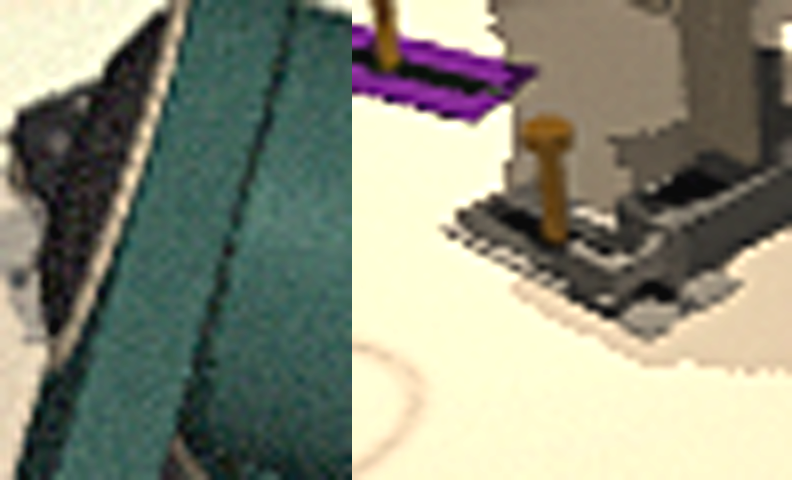

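The scene view shows the stud at crop (548,200), standing left of the hook's free end with the hook run out. I'll overlay predicted hook corners to check the x alignment.

Run:
```python
from workcell import robot
from h import *
s=load("scene1.npz");p=robot.get_obs()["position"];print(p)
th=np.radians(19);u=np.array([np.cos(th),np.sin(th),0]);v=np.array([-u[1],u[0],0])
O=np.array([p[0],p[1],p[2]-24.4])+2*u+0.6*v
R=s["T"][:3,:3];k=np.array([-0,0])
def pr(q):
    c=R.T@(q-s["T"][:3,3]);c=s["mtx"]@c;return c[:2]/c[2]
f=13;x0,y0=214,184
im=cv2.resize(s["color"][y0:y0+42,x0:x0+58,::-1],None,fx=f,fy=f,interpolation=cv2.INTER_CUBIC);im=cv2.convertScaleAbs(im,alpha=1.9,beta=15)
def poly(pts,col,clip=True):
    a=np.array([pr(O+q[0]*u+q[1]*v+np.array([0,0,q[2]])) if clip else pr(np.array(q,float)) for q in pts])
    a=((a-[x0,y0]+.5)*f).astype(int);cv2.polylines(im,[a],False,col,1);print(a.tolist())
poly([(66,13,22),(66,-13,22),(66,-13,0)],(0,0,255))
poly([(66,4,17),(84.5,4,17),(84.5,-8,17),(80.5,-8,17),(80.5,-11,17),(89.5,-11,17)],(0,160,0))
st=(595.5,-178.2)
poly([(*st,0),(*st,36)],(255,0,0),False)
cv2.imwrite("pics/ov5.png",im)
d=np.array([*st,0])-O;print("stud in clip",d@u,d@v)
```

```text
[ 515.97577152 -167.30443944   26.53940207]
[[402, 188], [307, 141], [315, 239]]
[[371, 194], [299, 233], [255, 211], [271, 202], [260, 197], [225, 216]]
[[218, 213], [204, 53]]
stud in clip 69.64438769812547 -36.792511199438344
```

View pics/ov5.png

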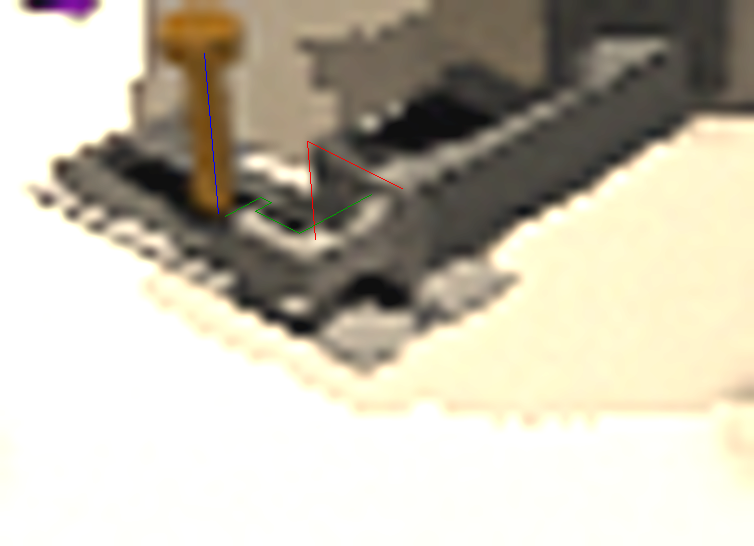

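The overlay agrees with the image to about 1-2 px. The predicted bar is at (255,211)-(299,233) and the seen one is slightly right of it. The stud reads about 70-71.6 in clip x, and I want 73, so I back off 2.5 mm and start sliding along the clip's -y.

{"api": "jog_arm", "payload": {
  "series": "-1 -0.24 -0.08 -0.05 0 0 0; -1 -0.24 -0.08 -0.1 0 0 0; -1 -0.14 -0.36 -0.1 0 0 0; -1 -0.05 -0.65 -0.1 0 0 0; -1 0.05 -0.93 -0.1 0 0 0; -1 0.15 -1.21 -0.1 0 0 0; -1 0.25 -1.5 -0.1 0 0 0; -1 0.35 -1.78 -0.1 0 0 0; -1 0.35 -1.78 -0.1 0 0 0; -1 0.35 -1.78 -0.1 0 0 0; -1 0.35 -1.78 -0.1 0 0 0"
}}

```text
t: 6.55
position: [519.2, -185.4, 25.2]
tcp_rot: [-180.0, -0.0, 109.0]
contact_force: [-1.4, -0.1, -2.4]
finger_gap: 45.8
grasp_force: 29.8
```

{"api": "jog_arm", "payload": {
  "series": "-1 0.03 -0.09 0 0 0 0; -1 0.06 -0.19 0 0 0 0; -1 0.1 -0.28 0 0 0 0; -1 0.13 -0.38 0 0 0 0; -1 0.13 -0.38 0 0 0 0; -1 0.13 -0.38 0 0 0 0"
}}

```text
t: 7.05
position: [520.5, -189.3, 25.2]
tcp_rot: [-180.0, -0.0, 109.0]
contact_force: [-0.1, 0.3, -2.7]
finger_gap: 45.4
grasp_force: 29.8
```

{"api": "jog_arm", "payload": {
  "series": "-1 0.03 -0.09 0 0 0 0; -1 0.06 -0.19 0 0 0 0; -1 0.1 -0.28 0 0 0 0; -1 0.1 -0.28 0 0 0 0; -1 0.1 -0.28 0 0 0 0"
}}

```text
t: 7.47
position: [521.6, -192.1, 25.2]
tcp_rot: [-180.0, -0.0, 109.0]
contact_force: [0.9, 0.1, -2.0]
finger_gap: 45.3
grasp_force: 29.8
```

{"api": "jog_arm", "payload": {
  "series": "-1 0.03 -0.09 0 0 0 0; -1 0.06 -0.19 0 0 0 0; -1 0.1 -0.28 0 0 0 0; -1 0.1 -0.28 0 0 0 0; -1 0.1 -0.28 0 0 0 0"
}}

```text
t: 7.88
position: [522.6, -194.9, 25.2]
tcp_rot: [180.0, -0.0, 109.0]
contact_force: [0.2, 0.7, -1.9]
finger_gap: 45.7
grasp_force: 29.8
```

{"api": "jog_arm", "payload": {
  "series": "-1 0.03 -0.09 0 0 0 0; -1 0.06 -0.19 0 0 0 0; -1 0.1 -0.28 0 0 0 0; -1 0.1 -0.28 0 0 0 0; -1 0.1 -0.28 0 0 0 0"
}}

```text
t: 8.3
position: [523.6, -197.7, 25.2]
tcp_rot: [-180.0, -0.0, 109.0]
contact_force: [-0.4, -0.1, -1.9]
finger_gap: 45.9
grasp_force: 29.8
```

{"api": "jog_arm", "payload": {
  "series": "-1 0.03 -0.09 0 0 0 0; -1 0.06 -0.19 0 0 0 0; -1 0.06 -0.19 0 0 0 0; -1 0.06 -0.19 0 0 0 0"
}}

```text
t: 8.63
position: [524.1, -199.6, 25.2]
tcp_rot: [-180.0, -0.0, 109.0]
contact_force: [-0.3, 0.2, -2.0]
finger_gap: 45.5
grasp_force: 29.8
```

{"api": "jog_arm", "payload": {
  "series": "-1 0.03 -0.09 0 0 0 0; -1 0.06 -0.19 0 0 0 0; -1 0.06 -0.19 0 0 0 0; -1 0.06 -0.19 0 0 0 0"
}}

```text
t: 8.97
position: [524.8, -201.5, 25.2]
tcp_rot: [180.0, -0.0, 109.0]
contact_force: [-0.0, 0.2, -1.3]
finger_gap: 45.2
grasp_force: 29.8
```

{"api": "jog_arm", "payload": {
  "series": "-1 0.03 -0.09 0 0 0 0; -1 0.06 -0.19 0 0 0 0; -1 0.06 -0.19 0 0 0 0; -1 0.06 -0.19 0 0 0 0"
}}

```text
t: 9.3
position: [525.4, -203.4, 25.2]
tcp_rot: [-180.0, -0.0, 109.0]
contact_force: [-1.2, -0.4, -2.4]
finger_gap: 45.2
grasp_force: 29.8
```

{"api": "jog_arm", "payload": {
  "series": "-1 0.03 -0.09 0 0 0 0; -1 0.05 -0.14 0 0 0 0; -1 0.05 -0.14 0 0 0 0; -1 0.05 -0.14 0 0 0 0"
}}

```text
t: 9.63
position: [525.8, -204.8, 25.2]
tcp_rot: [-180.0, -0.0, 109.0]
contact_force: [-0.6, 0.1, -2.6]
finger_gap: 45.3
grasp_force: 29.8
```

Run:
```python
from workcell import robot,capture
from h import *
s=capture("scene");p=robot.get_obs()["position"];print(p)
f=13;x0,y0=200,178
im=cv2.resize(s["color"][y0:y0+45,x0:x0+60,::-1],None,fx=f,fy=f,interpolation=cv2.INTER_CUBIC);im=cv2.convertScaleAbs(im,alpha=2.2,beta=20)
cv2.imwrite("pics/in6.png",im)
```

```text
[ 525.83553265 -204.77890084   25.1848479 ]
```

View pics/in6.png

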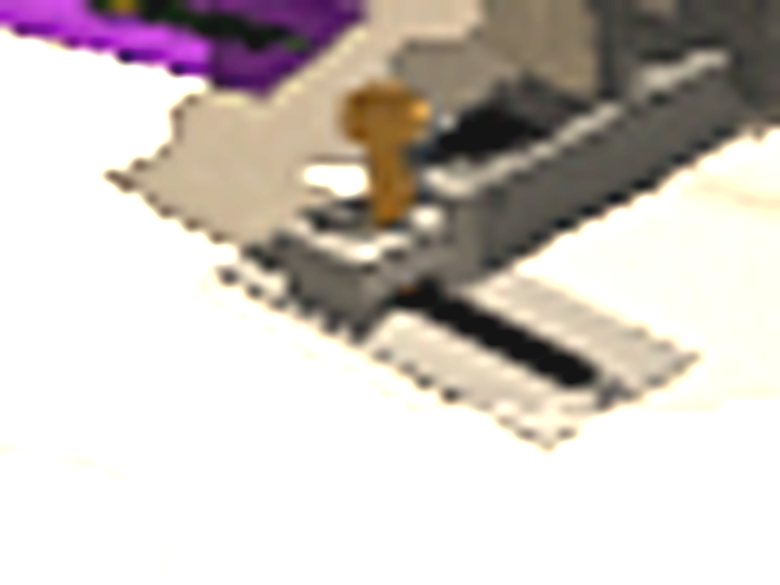

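The stud (385,200) is behind the bar (350,245), inside the hook and near the shank (430,215). I continue in 1 mm steps until I feel the shank.

{"api": "jog_arm", "payload": {
  "series": "-1 0.03 -0.09 0 0 0 0; -1 0.03 -0.09 0 0 0 0; -1 0.03 -0.09 0 0 0 0; -1 0.03 -0.09 0 0 0 0"
}}

```text
t: 10.02
position: [526.1, -205.6, 25.2]
tcp_rot: [-180.0, -0.0, 109.0]
contact_force: [-1.4, 1.5, -1.9]
finger_gap: 45.6
grasp_force: 29.9
```

{"api": "jog_arm", "payload": {
  "series": "-1 0.03 -0.09 0 0 0 0; -1 0.03 -0.09 0 0 0 0; -1 0.03 -0.09 0 0 0 0; -1 0.03 -0.09 0 0 0 0"
}}

```text
t: 10.35
position: [526.4, -206.4, 25.1]
tcp_rot: [-180.0, -0.0, 109.0]
contact_force: [-1.0, 3.7, -1.8]
finger_gap: 45.4
grasp_force: 30.0
```

{"api": "jog_arm", "payload": {
  "series": "-1 0.03 -0.09 0 0 0 0; -1 0.03 -0.09 0 0 0 0; -1 0.03 -0.09 0 0 0 0; -1 0.03 -0.09 0 0 0 0"
}}

```text
t: 10.68
position: [526.7, -207.2, 25.1]
tcp_rot: [-180.0, -0.0, 109.1]
contact_force: [-1.1, 6.3, -0.3]
finger_gap: 45.2
grasp_force: 30.0
```

Shank contact is felt at 4-6 N. I ease back to a light bearing and lower onto the counter.

{"api": "jog_arm", "payload": {
  "series": "-1 -0.04 0.12 0 0 0 0; -1 -0.04 0.12 -0.03 0 0 0; -1 -0.04 0.12 -0.06 0 0 0; -1 -0.04 0.12 -0.08 0 0 0; -1 -0.04 0.12 -0.08 0 0 0; -1 -0.04 0.12 -0.08 0 0 0"
}}

```text
t: 11.18
position: [526.4, -206.3, 24.5]
tcp_rot: [180.0, 0.0, 109.0]
contact_force: [-0.8, 2.8, 0.3]
finger_gap: 46.0
grasp_force: 30.0
```

{"api": "jog_arm", "payload": {
  "series": "0.02 0 0 0 0 0 0; 0.06 0 0 0 0 0 0; 0.1 0 0 0 0 0 0; 0.15 0 0 0 0 0 0; 0.2 0 0 0 0 0 0; 0.3 0 0 0 0 0 0; 0.4 0 0 0 0 0 0; 0.5 0 0 0 0 0 0; 0.6 0 0 0 0 0 0; 0.7 0 0 0 0 0 0; 0.7 0 0 0 0 0 0; 0.7 0 0 0 0 0 0"
}}

```text
t: 12.18
position: [526.5, -206.2, 24.5]
tcp_rot: [180.0, 0.0, 109.0]
contact_force: [-0.1, 0.1, -0.0]
finger_gap: 78.9
grasp_force: 0.0
```

Free of contact. I lift straight up.

{"api": "jog_arm", "payload": {
  "series": "0.7 0 0 0.5 0 0 0; 0.7 0 0 1.2 0 0 0; 0.7 0 0 2.5 0 0 0; 0.7 0 0 4 0 0 0; 0.7 0 0 6 0 0 0; 0.7 0 0 9 0 0 0; 0.7 0 0 12 0 0 0; 0.7 0 0 15 0 0 0; 0.7 0 0 18 0 0 0; 0.7 0 0 18 0 0 0"
}}

```text
t: 13.02
position: [527.8, -206.9, 212.4]
tcp_rot: [179.6, 0.3, 109.0]
contact_force: [0.3, -0.6, 0.7]
finger_gap: 78.9
grasp_force: 0.0
```

{"api": "jog_arm", "payload": {
  "series": "0.7 -4 30 0 0 0 0; 0.7 -4 30 0 0 0 0; 0.7 -4 30 0 0 0 0; 0.7 -4 30 0 0 0 0; 0.7 -4 30 0 0 0 0; 0.7 -4 30 0 0 0 0; 0.7 -4 30 0 0 0 0; 0.7 -4 30 0 0 0 0; 0.7 -4 30 0 0 0 0; 0.7 -4 30 0 0 0 0; 0.7 -4 30 0 0 0 0; 0.7 -4 30 0 0 0 0"
}}

```text
t: 14.02
position: [486.6, 92.5, 204.6]
tcp_rot: [180.0, 0.0, 108.9]
contact_force: [0.4, -0.3, 0.3]
finger_gap: 79.0
grasp_force: 0.0
```

Run:
```python
from workcell import robot,capture
from h import *
f=9;t=capture("top");s=capture("scene");print(robot.get_obs()["contact_force"])
z=lambda c,x,y,w,h:cv2.resize(c["color"][y:y+h,x:x+w,::-1],(w*f,h*f),interpolation=cv2.INTER_CUBIC)
o=np.hstack([z(t,352,175,40,55),z(s,210,170,48,55)]);cv2.imwrite("pics/end7.png",cv2.convertScaleAbs(o,alpha=1.7,beta=15))
```

```text
[-0.52212473 -0.02827143 -0.69863598]
```

View pics/end7.png

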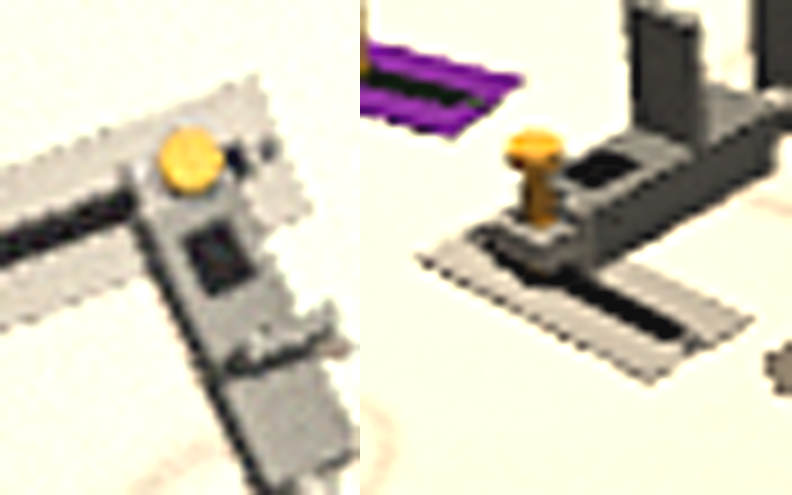

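The final view shows the stud (190,158 top; 540,205 scene) between nose and cross bar, with the hook closed and the tester upright. I hand in.

```bash
python3 -c "
from workcell import job
print(job.close_job())"
```

```text
the job is handed in; nothing more can be done
None
```

The tester is clipped to the brass stud and standing upright, with the stud between nose and cross bar; force readings while sliding stayed at about 6 N or less, and the job was handed in at about 14 s.

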